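Discard a used dish through the lever-lifted flap of the waste bin

ROBOT

A 6-joint arm with a two-finger parallel gripper is mounted at the origin on a cart in front of the work surface, level with it; the furniture and walls round the work are solid. World frame = base frame: x ahead of the robot, y to its left, z up, the work surface at z = 0. Lengths are in m, angles in rad, forces in N, time in s.
With the tool pointing down it reaches from about 0.3 to 1 m from the base axis. Payload 5.1 kg.
Tool frame: the origin (TCP) lies on the mounting face of the last link; the fingertips stand 190 mm ahead of it and the grasp point (between the pads) lies 171 mm ahead of it; z points along the fingers, y is the line along which they close (so a half turn about z gives the same grasp; the last joint's range is limited). The gripper opens to 95 mm and grips with 3 to 60 N. Pads are 20 mm wide; open, the fingers measure 119 mm over their backs; the gripper's body (75 mm by 180 mm) begins 59 mm behind the grasp point.
Start: joints at [1.044, 0.124, 1.65, -0, 1.367, -0.083], TCP at [0.279, 0.587, 0.405] pointing down, gripper open.
Joint ranges: [-2.61, 2.61], [-1.02, 2.33], [0.03, 2.71], [-1.35, 4.49], [0.32, 2.68], [-2.91, 2.91]. Speed limits (rad/s): [2.57, 2.57, 3.14, 3.14, 3.14, 3.14].

INTERFACE

Orientations are given as a rotation vector (axis times angle).
In Python, from plant import env, viewer, sign_off gives the robot as it stands.
- The arm moves only by the tool step_arm, never from a script. Its argument "deltas" is a list of rows, each an object of numbers: "dx", "dy", "dz": the shift along the tool's x, y, z in mm; "turn": the turn about the tool's z in degrees. A call has 1 to 20 rows; each row is the pose to reach, as a shift and turn from the pose commanded when the call began, along the tool's axes at that moment; what a row does not reach only later rows make up. A row lasts 1/10 s, in which the tool goes at most 50 mm and 8.59 degrees, less where a joint would pass 70% of its speed; a pose out of reach is approached as far as the arm can. A call with a gripper value outside its range is refused whole. "claw" is the gripper's target within -1 to 1 (shut at 1, half-way at 0, fully open at -1), set as the call begins (left out, the last holds). The fingers move at their own pace and stop on an object; "grip_force" is the grip in N (left out, the last holds). Time passes only in rows, so rows that repeat a pose let the fingers close. It gives the time, the measured TCP pose, the force, the opening and the grip force at its end, in the units of the state.
- env.sense(): the state, without advancing time (a new reading comes with each control period).
- viewer.grab_frame(name): name is "side" or "top"; returns a dict with "pixels" (420x560x3 uint8, red, green, blue), "z_map" (420x560 float32, m along the optical axis (not along the pixel's ray), 0 where there is no reading), "camera_matrix" (3x3 intrinsics, pixels), "R" (3x3) and "t" (3): a world point X has camera coordinates R X + t. Camera axes: x right, y down, z forward; pixel columns grow to the right and rows downward; lengths in m; the calibration is good to about 2 mm. A picture is of the moment at which its call begins.
- sign_off(): hands the job in; it is judged then, once.
Trained networks look in the newest picture that a camera, given by its name, has taken for a name from the list of things; names that differ only in an ending like _2 or _b are one class to them, and where a whole thing is asked for, a point or a joint stands for the part that bears it (a point fixed in the world has none). Each returns a list of dicts, best first, with "score" (0 to 1); they miss things now and then, are a little off and sometimes report something else, mostly with a low value. They report only what shows in the picture. A call takes as long as a camera call. They do not tell look-alikes from the thing itself.
- viewer.recognise(target, camera): "position" ([column, row] in pixels, amid what is visible of it).
The state is a dict: "t": time; "joint_positions": joint angles; "joint_vel": joint speeds; "joint_torque": joint torques, N m; "tool_pos": TCP position; "tool_rot": TCP orientation; "force": force on the tool from outside, world axes, zero at the start; "ft_torque": the same for the moment, N m; "finger_gap": finger opening in m; "grip_force": force on a finger pad.
Only numpy, scipy, OpenCV 4.12 (cv2) and the standard library are available. Lean on these libraries where they do the work, as an engineer would, in place of code of your own. Each camera call takes 0.05 s, during which the arm holds its last target. There are 200 camera calls.

TASK

Put the used petri dish that stands on the discard bin's shelf into the bin without gripping anything: press the lever's rubber paddle down until the heavy flap is fully up and its stay has caught it, push the dish along the shelf and over the edge into the opening, then press the stay's thumb tab so that the flap drops shut. Never touch the flap itself, do not lift the dish, and leave the things round the bin where they stand.

Things in the scene. Friction and masses are not known exactly. Their poses are not given: they have to be found in the camera images.
- bin: White sheet-steel box fixed on the bench, 215 (x) x 130 (y) x 100 mm high. Origin: centre of its underside; +x from shelf end to flap end. In its frame (mm): bare metal shelf, top z 100, x -110 to -15, between side lips at y +-62 that rise 7, open in front; opening x -15 to 80, y +-62, under the flap; inner floor z 9. Lever on the +y side, stay on the -y side.
- shelf_edge (a point): Point on the shelf's top, at the middle of its inner edge, where the opening begins (bin x -15, y 0, z 100 mm).
- dish_center (a point): Centre (7 mm above its underside) of the used petri dish, a loose round covered dish 58 mm across, 14 mm high, 18 g, on the shelf. Pushed in bin +x it slides, tips over the shelf edge once its centre is past it and falls into the bin.
- flap: Weighted steel flap, 103 x 122 x 8 mm, 0.65 kg, that lies over the opening with its top at bin z 110 mm; origin on its hinge axis (bin x 88, z 108 mm), far end of the opening. Held up by the stay it leans over the opening, free edge at bin x 50, z 211 mm. Not to be touched.
- flap_hinge (a joint): Angle of the flap: 0 shut, grows as it rises; the stay catches it when it has passed 1.24 rad, and then holds it at 1.22; stop at 1.36. Unheld, it falls shut.
- lever (a joint): Cranked steel bar pivoted at bin x 11, z 129 mm. Its short end lies under a lug of the flap. 0 at rest (paddle up), grows as the paddle is pressed, stop at 0.47 rad. About 11 N on the paddle starts it, less later; the stay catches the flap once the lever has passed 0.37. Let go, it springs back up, also while the flap stays up.
- paddle_top (a point): Middle of the top of the lever's black ribbed rubber paddle, 38 (bin x) x 32 mm (bin y), at the long end; at rest at bin x -144, y 96, z 163 mm, its top tilted 14 degrees up toward bin -x. Pressed fully it goes down 73 mm on an arc about the pivot and moves at most 10 mm in bin x.
- stay (a joint): Hold-open stay, a sprung bar on the box's -y side: 0 at rest, lifted for a moment as the flap passes, grows to 0.16 rad as its tab is pressed; by about 0.10 the flap is let go.
- tab_top (a point): Middle of the top of the stay's thumb tab, a ribbed steel plate 24 x 24 mm, level, at the shelf end (bin x -105, y -94, z 132 mm). It is pressed straight down, 18 mm to its stop, with 2 to 4 N.
- clean_dish: A clean petri dish of the same kind, 56 mm across and 14 mm high, loose on the bench at the bin's -y side; origin at the centre of its underside. To be left alone.
- oil_bottle: Small brown bottle with a black cap, 34 mm across, 75 mm high, loose on the bench in front of the shelf end; origin at the centre of its underside. To be left alone.
- objective_can: White screw can with a black lid, 34 mm across, 58 mm high, loose on the bench at the bin's -y side; origin at the centre of its underside. To be left alone.
Mind the look-alikes: they are no part of the job. What is shaped like the part that bears dish_center but grey or turquoise is not meant.

How it is judged:
By the outcome, as a careful person would: the job done as asked, in the order asked, and still so for the second after the job is handed in, with the robot touching nothing.
It also fails if it takes over 56 s, if anything falls off the work surface, if the arm or the gripper's body presses on something with over 40 N, if the wrist force passes 120 N, or if a joint passes its speed limit or range.

## Working session

There is one attempt and no reset: what is moved stays moved. The work goes in short steps, Python scripts to look and compute and a tool call to move; the robot and the scene stay as the last step left them, time stands still between calls to the robot, and variables do not carry over. Pictures are saved under pics/ and viewed, at most 10 in all, crops included, and the job is handed in when it is done.

Besides the shell and the picture viewer there is one more tool, called after "Emit:" as name(argument=value, ...) on one line, values as JSON. step_arm: Moves the arm, as the interface text tells. Its arguments: {"type":"object","properties":{"deltas":{"type":"array","items":{"type":"object","properties":{"dx":{"type":"number"},"dy":{"type":"number"},"dz":{"type":"number"},"turn":{"type":"number"}}}},"claw":{"type":"number"},"grip_force":{"type":"number"}},"required":["deltas"]}

```bash
mkdir -p pics
cat > h.py <<'E'
import numpy as np, cv2
from plant import env, viewer, sign_off
def grab(n): return viewer.grab_frame(n)
def px2w(f,p,win=2):
    u,v=int(round(p[0])),int(round(p[1]))
    z=f["z_map"][max(v-win,0):v+win+1,max(u-win,0):u+win+1]; z=z[z>0]
    if not len(z): return None
    K=f["camera_matrix"]; c=np.linalg.inv(K)@[p[0],p[1],1]*np.median(z)
    return f["R"].T@(c-f["t"])
def w2px(f,X):
    c=f["R"]@np.array(X)+f["t"]; q=f["camera_matrix"]@c; return q[:2]/q[2]
E
python3 - <<'E'
from h import *
for n in ("top","side"):
    f=grab(n); cv2.imwrite(f"pics/{n}0.png",f["pixels"][:,:,::-1])
    print(n,"cam at",(-f["R"].T@f["t"]).round(3))
    for t in ["bin","shelf_edge","dish_center","flap","paddle_top","tab_top","clean_dish","oil_bottle","objective_can"]:
        for d in viewer.recognise(t,n)[:3]:
            w=px2w(f,d["position"]); print(t,round(d["score"],2),np.round(d["position"]),None if w is None else w.round(3))
s=env.sense(); print(s)
E
```

```text
top cam at [ 0.279 -0.294  0.962]
bin 0.57 [315. 187.] [ 0.465 -0.385  0.11 ]
shelf_edge 0.85 [317. 188.] [ 0.463 -0.389  0.11 ]
dish_center 0.89 [286. 199.] [ 0.444 -0.331  0.106]
dish_center 0.69 [337. 194.] [ 0.451 -0.426  0.11 ]
dish_center 0.67 [222. 221.] [ 0.421 -0.202  0.005]
flap 0.79 [337. 196.] [ 0.448 -0.427  0.11 ]
paddle_top 0.86 [255. 136.] [ 0.555 -0.276  0.151]
paddle_top 0.37 [319. 186.] [ 0.467 -0.393  0.11 ]
paddle_top 0.27 [288. 232.] [ 0.384 -0.333  0.094]
tab_top 0.69 [263. 226.] [ 0.391 -0.286  0.126]
clean_dish 0.82 [288. 279.] [ 0.297 -0.333  0.005]
oil_bottle 0.35 [278. 229.] [ 0.387 -0.315  0.107]
objective_can 0.83 [332. 274.] [ 0.303 -0.417  0.058]
side cam at [ 0.138 -1.025  0.459]
bin 0.69 [326. 259.] [ 0.509 -0.337  0.013]
shelf_edge 0.87 [328. 258.] [ 0.437 -0.478  0.105]
dish_center 0.72 [225. 257.] [ 0.333 -0.243  0.006]
dish_center 0.57 [297. 219.] [ 0.45  -0.329  0.105]
dish_center 0.49 [256. 241.] [ 0.412 -0.202  0.006]
flap 0.55 [325. 242.] [ 0.451 -0.437  0.11 ]
paddle_top 0.91 [343. 186.] [ 0.628 -0.179  0.091]
paddle_top 0.56 [297. 220.] [ 0
[... 213 characters left out ...]
39  0.043]
{'t': 1.0, 'joint_positions': array([ 1.04441154e+00,  1.23785780e-01,  1.65028131e+00,  1.42194408e-05,
        1.36748515e+00, -8.26189681e-02]), 'joint_vel': array([ 0.00068967,  0.00063062, -0.00087429,  0.0020106 , -0.00057175,
       -0.00178863]), 'joint_torque': array([ 5.96432656e-04, -4.17613077e+01, -3.60232472e+01,  7.74610299e-02,
        4.29312245e-02, -8.88045093e-06]), 'tool_pos': array([0.27910616, 0.58701905, 0.40477649]), 'tool_rot': array([-6.91364263e-01, -3.06457379e+00, -6.71252711e-05]), 'force': array([-0.19333988,  0.37391407, -0.68552118]), 'ft_torque': array([-0.00201683,  0.05975471,  0.01227558]), 'grip_force': 0.0, 'finger_gap': 0.09504649018189087}
```

View pictures.

Run:
```python
import cv2,numpy as np
a=cv2.imread("pics/top0.png")[90:330,180:430]; b=cv2.imread("pics/side0.png")[140:340,180:430]
cv2.imwrite("pics/t1.png",cv2.resize(a,None,fx=2.4,fy=2.4,interpolation=2))
cv2.imwrite("pics/s1.png",cv2.resize(b,None,fx=2.9,fy=2.9,interpolation=2))
```

```text
(no output)
```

View pics/t1.png

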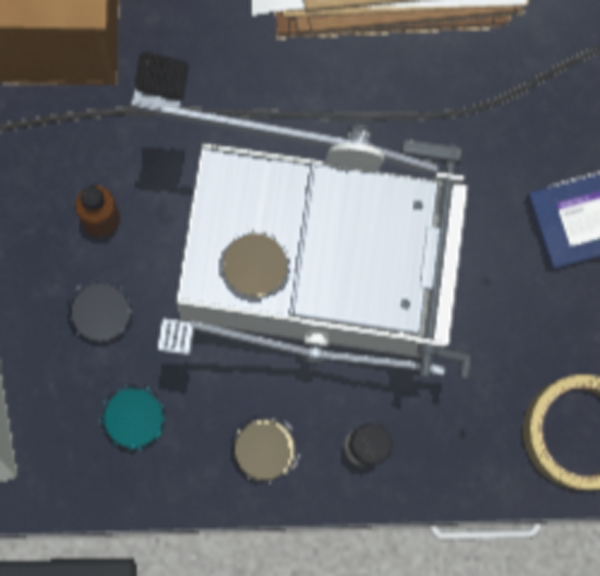

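View pics/s1.png

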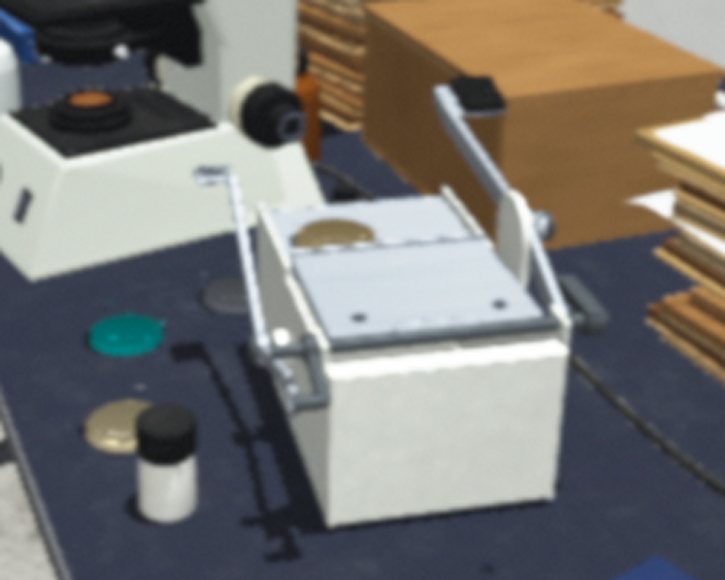

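Run:
```python
from h import *
f=grab("top"); z=f["z_map"]; H,W=z.shape
v,u=np.mgrid[0:H,0:W]; K=f["camera_matrix"]
C=np.stack([(u-K[0,2])/K[0,0]*z,(v-K[1,2])/K[1,1]*z,z],-1)
P=(C-f["t"])@f["R"]; np.save("P.npy",P)
m=((P[...,2]>.093)&(P[...,2]<.118)&(z>0)).astype(np.uint8)
m=cv2.morphologyEx(m,cv2.MORPH_OPEN,np.ones((7,7)))
n,l,st,_=cv2.connectedComponentsWithStats(m); print(st)
k=l[190,320]; pts=P[l==k][:,:2].astype(np.float32)*1000
r=cv2.minAreaRect(pts); print(r, cv2.boxPoints(r))
pd=P[125:150,240:270].reshape(-1,3); pd=pd[pd[:,2]>.12]; print("paddle",len(pd),pd.mean(0),pd.min(0),pd.max(0))
tb=P[215:240,245:272].reshape(-1,3); tb=tb[tb[:,2]>.122]; print("tab",len(tb),tb.mean(0),tb.min(0),tb.max(0))
d=P[190:215,270:303]; c=f["pixels"][190:215,270:303].astype(int); mm=(c[...,0]-c[...,2]>25); print("dish",mm.sum(),d[mm].mean(0),d[mm].min(0),d[mm].max(0))
# tall obstacles
for a in (.03,.1,.2,.3):
  q=P[(P[...,2]>a)&(z>0)]; print(a,len(q),q.min(0).round(2),q.max(0).round(2))
h=np.full((24,30),0.)
for x,y,zz in P[z>0]:
  i=int((x+.0)/.04);j=int((.3-y)/.04)
  if 0<=i<24 and 0<=j<30:h[i,j]=max(h[i,j],zz)
print("rows x from .92 down, cols y from .3 down by 4cm (cm)")
for i in range(23,-1,-1): print("%.2f"%(i*.04),*["%2d"%(100*t) for t in h[i]])
```

```text
[[     0      0    560    420 227056]
 [   284     66     21     29    336]
 [    63     85     13     22    203]
 [     9    111     15      8    113]
 [     0    113      8      8     59]
 [   254    150    120     78   7080]
 [   166    169     11     13    118]
 [   357    211     12     23    235]]
((460.7546691894531, -385.1680908203125), (214.8501739501953, 131.49716186523438), 80.07117462158203) [[ 377.46808 -479.64758]
 [ 506.99576 -502.32092]
 [ 544.04126 -290.6886 ]
 [ 414.51358 -268.01526]]
paddle 280 [ 0.55712597 -0.26982006  0.15970631] [ 0.27933948 -0.30121034  0.13554769] [ 0.57199892 -0.24852859  0.96207369]
tab 211 [ 0.38515792 -0.27149296  0.14348438] [ 0.27933948 -0.29932586  0.12206378] [ 0.39914839 -0.25592677  0.96207369]
dish 452 [ 0.44121265 -0.33011208  0.11103004] [ 0.27933948 -0.35334246  0.10079989] [ 0.46254577 -0.29442733  0.96207369]
0.03 80624 [ 0.04 -0.95  0.03] [0.91 0.25 0.42]
0.1 69310 [ 0.06 -0.61  0.1 ] [0.86 0.21 0.42]
0.2 28096 [ 0.09 -0.12  0.2 ] [0.8  0.16 0.42]
0.3 17583 [ 0.15 -0.12  0.3 ] [0.44 0.03 0.42]
rows x from .92 down, cols y from
[... 1600 characters left out ...]
 6  0  0  3  2  2  0  1  1  1  1  1
0.24  0  1  1  0  0  0  0 39 39 39 39  0  0  0  0  1  0  0  0  0  0  2  2  2  0  0  0  0  0  0
0.20  0  0  0  0  0  0  0 39 40 41 41  0  0  0  0  0  0  0  0  0  0  0  0  0  0  0  0  0  0  0
0.16  0  0  0  0  0  0  0 39 42 42 42  0  0  0  0  0  0  0  0  0  0  0  0  0  0  0  0  0  0  0
0.12  0  0  0  0  0  0  0  0 41  0  0  0  0  0  0  0  0  0  0  0  0  0  0  0  0  0  0  0  0  0
0.08  0  0  0  0  1  1  1 24 20  1  1  0  0  0  0  0  0  0  0  0  0  0  0  0  0  0  0  0  0  0
0.04  0  0  0  0  1  1  5 10  9  1  1  0  0  0  0  0  0  0  0  0  0  0  0  0  0  0  0  0  0  0
0.00  0  0  0  0  0  0  0  0  1  1  1  0  0  0  0  0  0  0  0  0  0  0  0  0  0  0  0  0  0  0
```

The brown dish on the shelf (top image ~286,199, z≈0.106) is the one meant. The grey one (222,221), the turquoise one (235,264) and the clean one (290,277) lie on the bench, so they don't fit. I'll overlay the fitted bin model to confirm.

```bash
cat >> h.py <<'E'
th=np.arctan2(-211.6,-37.05); O=np.array([.4608,-.3852])
ex=np.array([np.cos(th),np.sin(th)]); ey=np.array([-ex[1],ex[0]])
def b2w(x,y,z): return np.r_[O+(x*ex+y*ey)/1000,z/1000]
def w2b(w): d=np.array(w[:2])-O; return np.r_[d@ex,d@ey,w[2]]*1000
E
python3 - <<'E'
from h import *
pts={"pad":(-144,96,163),"tab":(-105,-94,132),"edge":(-15,0,100),"dish":(-50,-26,114),"c1":(-107.5,-65,100),"c2":(-107.5,65,100),"c3":(107.5,65,110),"c4":(107.5,-65,100)}
P=np.load("P.npy")
for nm,(r,c,zl) in {"pad":((110,136),(234,262),.14),"tab":((220,240),(244,262),.122),"dish":((182,216),(268,305),.1115)}.items():
    q=P[r[0]:r[1],c[0]:c[1]].reshape(-1,3); q=q[(q[:,2]>zl)&(q[:,2]<.3)]
    b=np.array([w2b(i) for i in q]); print(nm,len(b),b.mean(0).round(1),np.percentile(b,[2,98],axis=0).round(1))
out=[]
for n,(r0,c0) in {"top":(90,200),"side":(140,200)}.items():
    f=grab(n); im=f["pixels"][:,:,::-1].copy(); im=cv2.resize(im,None,fx=3,fy=3,interpolation=2)
    for k,p in pts.items():
        u=w2px(f,b2w(*p)); print(n,k,u.round(0)); cv2.drawMarker(im,tuple(int(round(3*t+1)) for t in u),(0,0,255),0,14,1)
    out.append(im[r0*3:r0*3+480,c0*3:c0*3+400])
cv2.imwrite("pics/ov.png",np.hstack(out)); print(w2b(b2w(-50,-26,114)),b2w(-144,96,163),b2w(-105,-94,132), env.sense()["t"])
E
```

```text
pad 483 [-142.7   89.2  161. ] [[-160.2   71.1  150.6]
 [-124.2  109.8  168.2]]
tab 184 [-102.   -93.9  132.4] [[-113.9 -105.8  128.5]
 [ -90.2  -81.5  135.7]]
dish 40 [-29.9 -31.  113.5] [[-76.4 -51.  111.5]
 [-15.7  -0.2 115.4]]
top pad [246. 120.]
top tab [251. 229.]
top edge [306. 189.]
top dish [287. 199.]
top c1 [253. 216.]
top c2 [264. 150.]
top c3 [375. 165.]
top c4 [366. 233.]
side pad [344. 169.]
side tab [253. 198.]
side edge [314. 230.]
side dish [295. 216.]
side c1 [268. 212.]
side c2 [333. 206.]
side c3 [376. 255.]
side c4 [294. 269.]
[-50. -26. 114.] [ 0.58019718 -0.25991507  0.163     ] [ 0.38631804 -0.26556122  0.132     ] 1.15
```

View pics/ov.png

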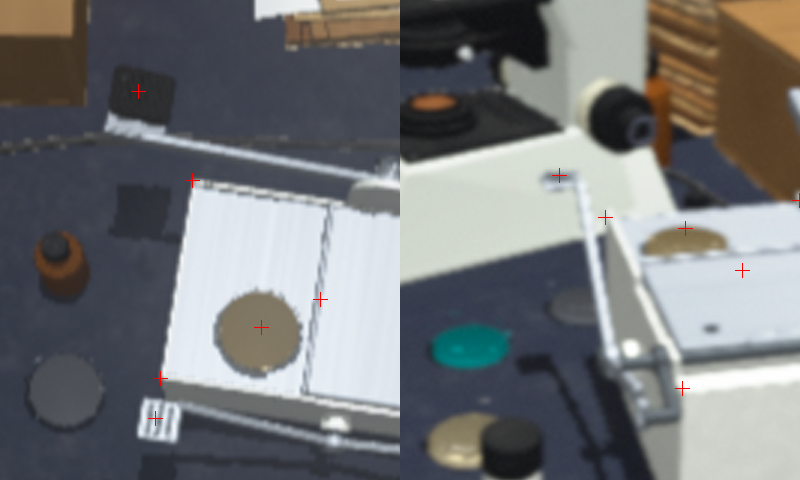

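The markers sit on the paddle (top 246,120), the tab (251,229), the brown dish (287,199) and the bin corners, so the pose fit is good. Next: lift, turn to the bin axes and close the fingers.

Emit:
step_arm(deltas=[{"dz": -40},{"dz": -80},{"dz": -120,"turn": 8},{"dz": -160,"turn": 16},{"dz": -180,"turn": 24},{"dz": -180,"turn": 32},{"dz": -180,"turn": 40},{"dz": -180,"turn": 48},{"dz": -180,"turn": 56},{"dz": -180,"turn": 64},{"dz": -180,"turn": 72},{"dz": -180,"turn": 74.5},{"dz": -180,"turn": 74.5}], claw=1, grip_force=10)

```text
invalid input
```

Emit:
step_arm(deltas=[{"dx": 0,"dy": 0,"dz": -40,"turn": 0},{"dx": 0,"dy": 0,"dz": -80,"turn": 0},{"dx": 0,"dy": 0,"dz": -120,"turn": 8},{"dx": 0,"dy": 0,"dz": -160,"turn": 16},{"dx": 0,"dy": 0,"dz": -180,"turn": 24},{"dx": 0,"dy": 0,"dz": -180,"turn": 32},{"dx": 0,"dy": 0,"dz": -180,"turn": 40},{"dx": 0,"dy": 0,"dz": -180,"turn": 48},{"dx": 0,"dy": 0,"dz": -180,"turn": 56},{"dx": 0,"dy": 0,"dz": -180,"turn": 64},{"dx": 0,"dy": 0,"dz": -180,"turn": 72},{"dx": 0,"dy": 0,"dz": -180,"turn": 74.5},{"dx": 0,"dy": 0,"dz": -180,"turn": 74.5}], claw=1, grip_force=10)

```text
t: 2.45
tool_pos: [0.2791, 0.587, 0.5847]
tool_rot: [2.405, 2.021, 0.0]
force: [0.2, -0.1, -0.3]
finger_gap: 0.0013
grip_force: 0.0
```

Emit:
step_arm(deltas=[{"dx": -25,"dy": 35,"dz": 0,"turn": 0},{"dx": -50,"dy": 70,"dz": 0,"turn": 0},{"dx": -75,"dy": 105,"dz": 0,"turn": 0},{"dx": -100,"dy": 140,"dz": 0,"turn": 0},{"dx": -125,"dy": 175,"dz": 0,"turn": 0},{"dx": -150,"dy": 210,"dz": 0,"turn": 0},{"dx": -175,"dy": 245,"dz": 0,"turn": 0},{"dx": -200,"dy": 280,"dz": 0,"turn": 0},{"dx": -225,"dy": 315,"dz": 0,"turn": 0},{"dx": -250,"dy": 350,"dz": 0,"turn": 0},{"dx": -290,"dy": 360,"dz": 0,"turn": 0},{"dx": -330,"dy": 370,"dz": 0,"turn": 0},{"dx": -370,"dy": 380,"dz": 0,"turn": 0}])

```text
t: 3.75
tool_pos: [0.5898, 0.1554, 0.5846]
tool_rot: [-2.404, -2.022, 0.0]
force: [0.9, -0.5, 0.6]
finger_gap: 0.0008
grip_force: 0.0
```

Emit:
step_arm(deltas=[{"dx": -40,"dy": 6,"dz": 0,"turn": 0},{"dx": -80,"dy": 12,"dz": 0,"turn": 0},{"dx": -120,"dy": 18,"dz": 0,"turn": 0},{"dx": -160,"dy": 24,"dz": 0,"turn": 0},{"dx": -200,"dy": 30,"dz": 0,"turn": 0},{"dx": -240,"dy": 36,"dz": 0,"turn": 0},{"dx": -280,"dy": 42,"dz": 0,"turn": 0},{"dx": -320,"dy": 48,"dz": 0,"turn": 0},{"dx": -360,"dy": 55,"dz": 0,"turn": 0},{"dx": -400,"dy": 60,"dz": 0,"turn": 0},{"dx": -411,"dy": 63,"dz": 0,"turn": 0},{"dx": -411,"dy": 63,"dz": 0,"turn": 0},{"dx": -411,"dy": 63,"dz": 0,"turn": 0}])

```text
t: 5.05
tool_pos: [0.581, -0.258, 0.5848]
tool_rot: [-2.404, -2.022, -0.001]
force: [0.3, 0.9, -0.2]
finger_gap: 0.0003
grip_force: 0.0
```

Emit:
step_arm(deltas=[{"dx": 0,"dy": 0,"dz": 40,"turn": 0},{"dx": 0,"dy": 0,"dz": 80,"turn": 0},{"dx": 0,"dy": 0,"dz": 120,"turn": 0},{"dx": 0,"dy": 0,"dz": 160,"turn": 0},{"dx": 0,"dy": 0,"dz": 190,"turn": 0},{"dx": 0,"dy": 0,"dz": 210,"turn": 0},{"dx": 0,"dy": 0,"dz": 210,"turn": 0}])

```text
t: 5.75
tool_pos: [0.5803, -0.2563, 0.3708]
tool_rot: [-2.398, -2.02, 0.003]
force: [-0.4, 0.0, -0.1]
finger_gap: 0.0002
grip_force: 0.0
```

Run:
```python
from h import *
a=grab("top")["pixels"][60:260,190:390,::-1]; b=grab("side")["pixels"][100:300,240:440,::-1]
cv2.imwrite("pics/p1.png",cv2.resize(np.hstack([a,b]),None,fx=2,fy=2,interpolation=2)); print(env.sense()["force"],env.sense()["tool_pos"])
```

```text
[ 0.02390677 -0.86541697  0.2594505 ] [ 0.5812498  -0.25739081  0.37557868]
```

View pics/p1.png

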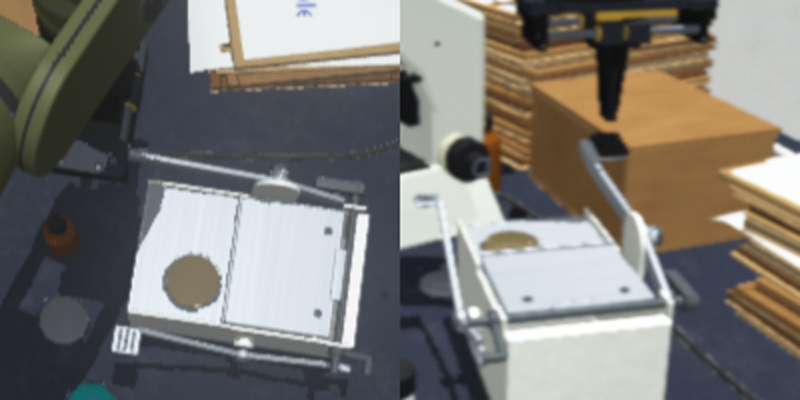

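Fingertips (side crop ~605,115) hang centred above the paddle (~605,145). Pressing now.

Emit:
step_arm(deltas=[{"dx": 0,"dy": 0,"dz": 10,"turn": 0},{"dx": 0,"dy": 0,"dz": 18,"turn": 0},{"dx": 0,"dy": 0,"dz": 24,"turn": 0},{"dx": 0,"dy": 0,"dz": 30,"turn": 0},{"dx": 0,"dy": 0,"dz": 36,"turn": 0},{"dx": 0,"dy": 0,"dz": 42,"turn": 0},{"dx": 0,"dy": 0,"dz": 48,"turn": 0},{"dx": 0,"dy": 0,"dz": 54,"turn": 0},{"dx": 0,"dy": 0,"dz": 60,"turn": 0}])

```text
t: 6.75
tool_pos: [0.5821, -0.2575, 0.3192]
tool_rot: [2.405, 2.02, 0.009]
force: [-3.2, 11.0, 16.6]
finger_gap: 0.0007
grip_force: 8.2
```

Emit:
step_arm(deltas=[{"dx": 0,"dy": 0,"dz": 5,"turn": 0},{"dx": 0,"dy": 0,"dz": 10,"turn": 0},{"dx": 0,"dy": 0,"dz": 15,"turn": 0},{"dx": 0,"dy": 0,"dz": 20,"turn": 0},{"dx": 0,"dy": 0,"dz": 25,"turn": 0},{"dx": 0,"dy": 0,"dz": 29,"turn": 0},{"dx": 0,"dy": 0,"dz": 29,"turn": 0},{"dx": 0,"dy": 0,"dz": 29,"turn": 0}])

```text
t: 7.55
tool_pos: [0.5812, -0.259, 0.2866]
tool_rot: [2.404, 2.019, 0.001]
force: [2.7, -1.6, 4.1]
finger_gap: 0.0008
grip_force: 1.7
```

Run:
```python
from h import *
b=grab("side")["pixels"][100:300,240:440,::-1]
cv2.imwrite("pics/p2.png",cv2.resize(b,None,fx=2,fy=2,interpolation=2)); print(env.sense()["force"],env.sense()["tool_pos"])
```

```text
[ 1.437332   -0.95062963  3.2374887 ] [ 0.58113832 -0.25899806  0.28654231]
```

View pics/p2.png

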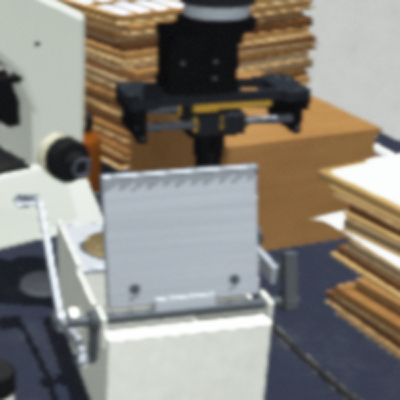

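The flap is up and the reaction force has dropped. I'll press 3 mm more, then release.

Emit:
step_arm(deltas=[{"dx": 0,"dy": 0,"dz": 3,"turn": 0},{"dx": 0,"dy": 0,"dz": 3,"turn": 0},{"dx": 0,"dy": 0,"dz": -5,"turn": 0},{"dx": 0,"dy": 0,"dz": -15,"turn": 0},{"dx": 0,"dy": 0,"dz": -25,"turn": 0},{"dx": 0,"dy": 0,"dz": -35,"turn": 0},{"dx": 0,"dy": 0,"dz": -45,"turn": 0},{"dx": 0,"dy": 0,"dz": -55,"turn": 0},{"dx": 0,"dy": 0,"dz": -65,"turn": 0},{"dx": 0,"dy": 0,"dz": -75,"turn": 0},{"dx": 0,"dy": 0,"dz": -100,"turn": 0},{"dx": 0,"dy": 0,"dz": -130,"turn": 0},{"dx": 0,"dy": 0,"dz": -130,"turn": 0}])

```text
t: 8.9
tool_pos: [0.5816, -0.2589, 0.4214]
tool_rot: [2.399, 2.016, 0.006]
force: [0.4, -0.4, 0.2]
finger_gap: 0.0002
grip_force: 0.0
```

Run:
```python
from h import *
a=grab("top")["pixels"][60:260,190:390,::-1]; b=grab("side")["pixels"][100:300,240:440,::-1]
cv2.imwrite("pics/p3.png",cv2.resize(np.hstack([a,b]),None,fx=2,fy=2,interpolation=2)); s=env.sense();print(s["force"],w2b(s["tool_pos"]),s["t"])
```

```text
[ 0.50228128 -0.15036717 -0.04820824] [-145.43327668   96.4618939   416.56597988] 9.0
```

View pics/p3.png

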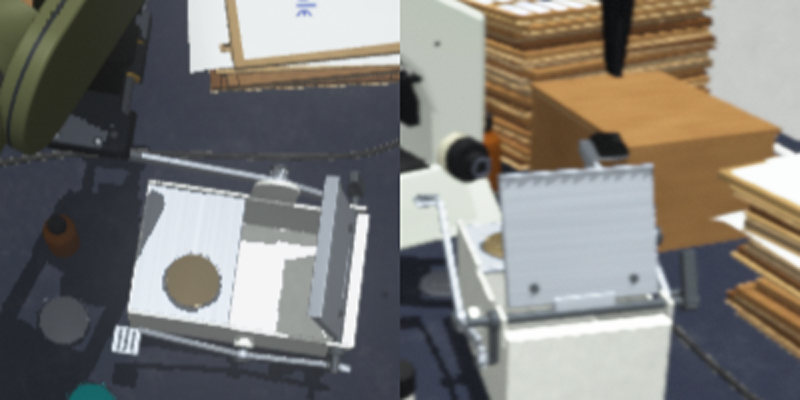

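Flap is held (side crop 580,235), lever is back up (605,145), and the dish still stands at top crop (192,282). Next: move behind the dish with the fingers about 30 mm apart.

Emit:
step_arm(deltas=[{"dx": 0,"dy": -40,"dz": 0,"turn": 0},{"dx": -15,"dy": -80,"dz": 0,"turn": 0},{"dx": -40,"dy": -115,"dz": 0,"turn": 0},{"dx": -40,"dy": -122,"dz": 10,"turn": 0},{"dx": -40,"dy": -122,"dz": 45,"turn": 0},{"dx": -40,"dy": -122,"dz": 75,"turn": 0},{"dx": -40,"dy": -122,"dz": 100,"turn": 0},{"dx": -40,"dy": -122,"dz": 112,"turn": 0},{"dx": -40,"dy": -122,"dz": 118,"turn": 0},{"dx": -40,"dy": -122,"dz": 121,"turn": 0},{"dx": -40,"dy": -122,"dz": 121,"turn": 0},{"dx": -40,"dy": -122,"dz": 121,"turn": 0}], claw=0.37)

```text
t: 10.2
tool_pos: [0.4542, -0.2773, 0.296]
tool_rot: [2.404, 2.02, 0.001]
force: [-0.3, -0.4, 1.1]
finger_gap: 0.0298
grip_force: 0.0
```

Run:
```python
from h import *
s=env.sense();print(s["force"],w2b(s["tool_pos"]),s["t"],s["finger_gap"])
f=grab("side");cv2.imwrite("pics/p4.png",cv2.resize(f["pixels"][140:280,230:400,::-1],None,fx=3,fy=3,interpolation=2))
```

```text
[-0.28884727 -0.37976566  1.13811452] [-105.15372166  -25.08959814  296.04817957] 10.2 0.0298321922105684
```

View pics/p4.png

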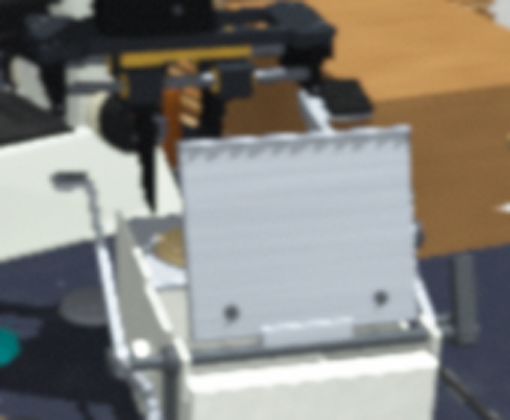

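The finger (crop ~150,205) stands behind the dish (175,245). Tips are at z 0.106, which is below the dish top. Pushing.

Emit:
step_arm(deltas=[{"dx": -8,"dy": 0,"dz": 1,"turn": 0},{"dx": -14,"dy": 0,"dz": 1,"turn": 0},{"dx": -19,"dy": 0,"dz": 1,"turn": 0},{"dx": -24,"dy": 0,"dz": 1,"turn": 0},{"dx": -29,"dy": 0,"dz": 1,"turn": 0},{"dx": -34,"dy": 0,"dz": 1,"turn": 0},{"dx": -39,"dy": 0,"dz": 1,"turn": 0},{"dx": -44,"dy": 0,"dz": 1,"turn": 0},{"dx": -49,"dy": 0,"dz": 1,"turn": 0},{"dx": -54,"dy": 0,"dz": 1,"turn": 0},{"dx": -59,"dy": 0,"dz": 1,"turn": 0},{"dx": -64,"dy": 0,"dz": 1,"turn": 0},{"dx": -69,"dy": 0,"dz": 1,"turn": 0},{"dx": -74,"dy": 0,"dz": 1,"turn": 0},{"dx": -79,"dy": 0,"dz": 1,"turn": 0},{"dx": -84,"dy": 0,"dz": 1,"turn": 0},{"dx": -88,"dy": 0,"dz": 1,"turn": 0},{"dx": -88,"dy": 0,"dz": 1,"turn": 0}])

```text
t: 12.05
tool_pos: [0.4385, -0.3642, 0.2938]
tool_rot: [2.406, 2.02, -0.0]
force: [0.4, 0.3, -0.3]
finger_gap: 0.03
grip_force: 0.0
```

Emit:
step_arm(deltas=[{"dx": 15,"dy": 0,"dz": 0,"turn": 0},{"dx": 40,"dy": 0,"dz": -10,"turn": 0},{"dx": 70,"dy": 0,"dz": -45,"turn": 0},{"dx": 85,"dy": 0,"dz": -90,"turn": 0},{"dx": 87,"dy": -35,"dz": -100,"turn": 0},{"dx": 87,"dy": -69,"dz": -100,"turn": 0},{"dx": 87,"dy": -69,"dz": -100,"turn": 0},{"dx": 87,"dy": -69,"dz": -100,"turn": 0}], claw=1)

```text
t: 12.85
tool_pos: [0.3853, -0.2652, 0.3938]
tool_rot: [2.405, 2.02, 0.001]
force: [-0.3, 0.5, 0.3]
finger_gap: 0.0007
grip_force: 0.0
```

Run:
```python
from h import *
s=env.sense();print(s["force"],w2b(s["tool_pos"]),s["t"],s["finger_gap"])
a=grab("top")["pixels"][60:260,190:390,::-1]; b=grab("side")["pixels"][100:300,240:440,::-1]
cv2.imwrite("pics/p5.png",cv2.resize(np.hstack([a,b]),None,fx=2,fy=2,interpolation=2))
```

```text
[-0.30565852  0.47517331  0.32036867] [-105.21465901  -95.0344629   393.8283333 ] 12.85 0.0007293250636317757
```

View pics/p5.png

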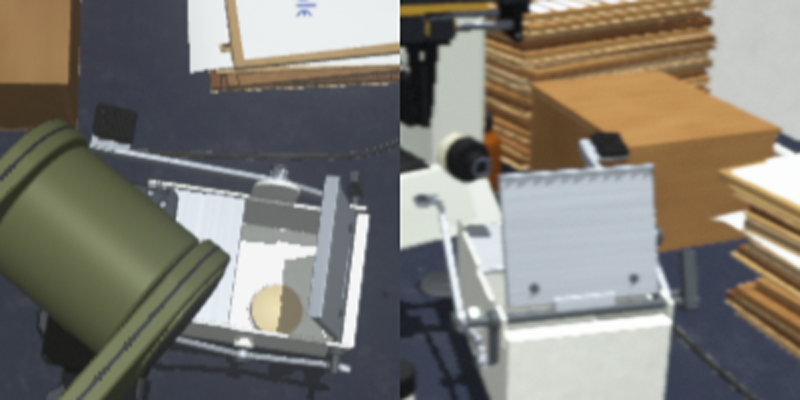

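The dish lies on the bin floor (top crop 275,308). The tool is over the tab, so I press it and retreat.

Emit:
step_arm(deltas=[{"dx": 0,"dy": 0,"dz": 25,"turn": 0},{"dx": 0,"dy": 0,"dz": 50,"turn": 0},{"dx": 0,"dy": 0,"dz": 62,"turn": 0},{"dx": 0,"dy": 0,"dz": 70,"turn": 0},{"dx": 0,"dy": 0,"dz": 76,"turn": 0},{"dx": 0,"dy": 0,"dz": 82,"turn": 0},{"dx": 0,"dy": 0,"dz": 88,"turn": 0},{"dx": 0,"dy": 0,"dz": 88,"turn": 0},{"dx": 0,"dy": 0,"dz": 88,"turn": 0},{"dx": 0,"dy": 0,"dz": 88,"turn": 0}])

```text
t: 13.95
tool_pos: [0.3858, -0.2664, 0.3063]
tool_rot: [2.404, 2.02, -0.0]
force: [2.1, -0.6, 2.8]
finger_gap: 0.0005
grip_force: 0.7
```

Emit:
step_arm(deltas=[{"dx": 0,"dy": 0,"dz": 0,"turn": 0},{"dx": 0,"dy": 0,"dz": 0,"turn": 0},{"dx": 0,"dy": 0,"dz": -8,"turn": 0},{"dx": 0,"dy": 0,"dz": -16,"turn": 0},{"dx": 0,"dy": 0,"dz": -40,"turn": 0},{"dx": 0,"dy": 0,"dz": -80,"turn": 0},{"dx": 0,"dy": 0,"dz": -120,"turn": 0},{"dx": 0,"dy": 0,"dz": -150,"turn": 0},{"dx": 0,"dy": 0,"dz": -150,"turn": 0},{"dx": 0,"dy": 0,"dz": -150,"turn": 0}])

```text
t: 14.95
tool_pos: [0.3855, -0.266, 0.4567]
tool_rot: [2.404, 2.02, 0.0]
force: [0.3, 0.3, 0.1]
finger_gap: 0.0004
grip_force: 0.0
```

Run:
```python
from h import *
s=env.sense();print(s["force"],w2b(s["tool_pos"]),s["t"])
a=grab("top")["pixels"][90:330,190:390,::-1]; b=grab("side")["pixels"][100:340,200:400,::-1]
cv2.imwrite("pics/p6.png",cv2.resize(np.hstack([a,b]),None,fx=2,fy=2,interpolation=2))
```

```text
[0.25266072 0.33824033 0.10100974] [-104.40517064  -94.72798073  456.72851922] 14.95
```

View pics/p6.png

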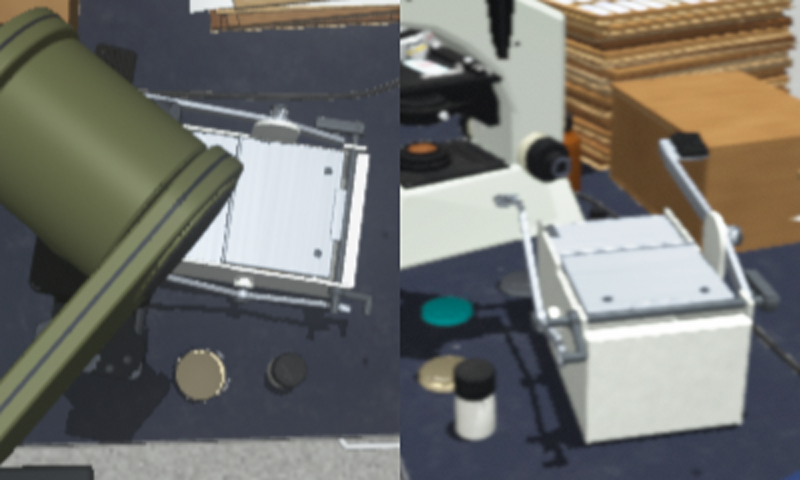

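The flap is shut flat (side crop 650,280), the shelf is empty, the neighbouring things I can see haven't moved, and the arm is clear.

```bash
python3 -c "
from plant import sign_off
print(sign_off())"
```

```text
the job is handed in; nothing more can be done
None
```

The used dish is in the bin and the flap is shut; the robot was touching nothing when I handed the job in at about 15 s, and the things round the bin looked unmoved, though the arm hid the oil bottle in the last picture.

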